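Set the knob-drilling vise to its gauge marker with the thumbwheel

ROBOT

A 6-joint arm with a two-finger parallel gripper is mounted at the origin on the work surface. World frame = base frame: x ahead of the robot, y to its left, z up, the work surface at z = 0. Lengths are in m, angles in rad, forces in N, time in s.
With the tool pointing down it reaches from about 0.3 to 0.775 m from the base axis. Payload 14.6 kg.
Tool frame: the origin (TCP) lies at the very end of the fingers, on their centre line; the grasp point (between the pads) lies 19 mm behind it; x points along the fingers, z is the direction in which the jaws open and shut, and the axes are right-handed (so a half turn about x gives the same grasp; the last joint's range is limited). The gripper opens to 94 mm and grips with 3 to 60 N. Pads are 16 mm wide; open, the fingers measure 119 mm over their backs; the gripper's body (75 mm by 177 mm) begins 78 mm behind the grasp point.
Start: joints at [1.191, 0.3, 1.521, -0, 1.321, -0.067], TCP at [0.169, 0.523, 0.205] pointing down, gripper open.
Joint ranges: [-3.03, 3.03], [-0.79, 2.21], [0.23, 2.52], [-1.04, 4.18], [0, 3.07], [-2.55, 2.55]. Speed limits (rad/s): [2.22, 2.22, 2.57, 3.14, 3.14, 3.14].

INTERFACE

Orientations are given as [roll, pitch, yaw] about the fixed x, y, z axes, in that order (R = Rz(yaw) Ry(pitch) Rx(roll)).
In Python, from station import ctrl gives the robot as it stands. The module is installed in compiled form; this text tells all that it offers.
- The arm moves only by the tool servo_tool, never from a script. Its argument "motion" is one flat list of numbers, 4 for each row, row after row: the shift along the tool's x, y, z in mm, then the turn about the tool's x in degrees. In form: [dx, dy, dz, roll, dx, dy, dz, roll, ...]. A call has 1 to 20 rows; each row is the pose to reach, as a shift and turn from the pose commanded when the call began, along the tool's axes at that moment; what a row does not reach only later rows make up. A row lasts 1/8 s, in which the tool goes at most 62.5 mm and 10.7 degrees, less where a joint would pass 70% of its speed; a pose out of reach is approached as far as the arm can. A call with a gripper value outside its range is refused whole. "gripper" is the opening, from 0 (shut) to 1 (fully open), set as the call begins (left out, the last holds). The fingers move at their own pace and stop on an object; "force" is the grip in N (left out, the last holds). Time passes only in rows, so rows that repeat a pose let the fingers close. It gives the time, the measured TCP pose, the force and the opening at its end, in the units of the state.
- ctrl.get_obs(): the state, without advancing time (a new reading comes with each control period).
- ctrl.camera(name): name is "scene" or "top"; returns a dict with "color" (400x640x3 uint8, red, green, blue), "z_map" (400x640 float32, m along the optical axis (not along the pixel's ray), 0 where there is no reading), "fx", "fy", "cx", "cy" (pixels), "rvec" (rotation vector, rad) and "tvec" (3), from world to camera coordinates, as OpenCV has them. Camera axes: x right, y down, z forward; pixel columns grow to the right and rows downward; lengths in m; the calibration is good to about 2 mm. A picture is of the moment at which its call begins.
- ctrl.hand_in(): hands the job in, once; it reports no verdict.
The state is a dict: "time_s": time; "qpos": joint angles; "joint_vel": joint speeds; "tau": joint torques, N m; "ee_pos": TCP position; "eef_rot": TCP orientation; "force": force on the tool from outside, world axes, zero at the start; "moment": the same for the moment, N m; "grip_width": finger opening in m.
Only numpy, scipy, OpenCV 4.12 (cv2) and the standard library are available. Lean on these libraries where they do the work, as an engineer would, in place of code of your own. Each camera call takes 0.05 s, during which the arm holds its last target.

TASK

Set the small V-jaw drilling vise for the next batch of wooden knobs: with a fingertip on top of its knurled thumbwheel, roll the wheel until the sliding jaw has closed up so far that its pointer stands exactly opposite the tip of the marker clip on the scale rail, then take the finger away. Move the jaw by the wheel alone, without touching the jaw or its rack bar, and leave the marker clip, the knobs and everything else on the bench where they are.

Things in the scene. Friction and masses are not known exactly. Their poses are not given: they have to be found in the camera images.
- vise: Drilling vise, fixed: 180 x 300 mm grey plate 12 mm thick. Origin under its centre; x across (away from the robot at yaw 0), y along the jaw travel, z up. Fixed V jaw y -133 to -84 mm, 64 mm high. Grey wheel head x -55 to 24, y 47 to 145 mm, cheeks 80 mm high. Scale rail on the far edge, x 48 to 68, y -130 to 20 mm, 34 mm high, ticks 5 mm apart; marker clip on it.
- wheel (a joint): Angle (rad) of the knurled steel thumbwheel, 80 mm diameter, 24 mm wide, axle along the vise's x; its top shows 6 mm above the cheeks. 0 at start, end stop near 4.7. Rolling the top towards the vise's -y is positive and closes the jaw 8 mm per rad (1 mm per 5 mm of rim); the other way opens it. Rim drag about 1.5 N: press 4 to 10 N to drive it by friction. Stays where left.
- wheel_crown (a point): Highest point of the wheel rim, mid-width, 86 mm above the bench, at (-30, 96, 86) mm in the vise's frame. Fixed to the vise, with its axes; does not turn.
- slide_jaw: Sliding steel V jaw with pointer and 12 mm square rack bar (55 to 67 mm high, through the rear cheek of the head and out behind). At the start at the vise's y -43 to 6 mm, 68 mm high, origin and axes those of the vise; slides along the vise's -y as it closes, at most 38 mm. Not to be touched.
- pointer (a point): Tip of the flat steel pointer of the sliding jaw, over the near half of the scale rail, 37 mm above the bench; axes of the vise.
- mark (a point): Gauge mark: the point on the rail that the tip of the small steel marker clip (10 mm wide, on the far half of the rail) points at, 37 mm above the bench; axes of the vise. pointer coincides with it when set; at the start it lies 10 to 26 mm from the pointer towards the vise's -y. The clip is held by friction only.
- knob_a: Turned wooden mushroom knob, 40 mm head, 30 mm high, loose, standing on the front edge of the vise's base plate in front of the jaws; origin under its foot. Leave it.
- knob_b: Same kind of knob, loose on the bench in front of the vise; origin under its foot. Leave it.
- knob_c: Same kind of knob, loose on the pine board; origin under its foot. Leave it.
- pine_board: Loose pine offcut 140 x 190 x 18 mm to the right of the vise; origin under its centre. Leave it.
- spray_can: Loose spray can, 66 mm diameter, 190 mm high, standing on the pine board; origin under its centre. Leave it.
- screwdriver: Loose screwdriver, 190 mm long, lying along its x; origin under its middle. Leave it.
- brush: Loose brush, 170 mm long, lying along its x, left of the vise; origin under its middle. Leave it.
- screw_jar: Loose jar, 60 mm diameter, 70 mm high, left of the vise; origin under its centre. Leave it.

How it is judged:
At the end, for the whole second after the job is handed in: The pointer of the sliding jaw stands opposite the marker tip within 1.5 mm along the scale, the wheel is at rest (under 0.05 rad/s), the marker clip has not shifted by more than 2 mm (y of pointer in the frame of mark between -0.0015 and 0.0015 m and velocity of joint wheel between -0.05 and 0.05 rad/s and distance of mark from where it was at the start of the episode below 0.002 m); the robot touches nothing.
It fails at once if the robot touches the sliding jaw, its pointer or its rack bar (over 0.5 N): the jaw is to be moved by the wheel alone (contact force between any of the fingers, the arm and slide_jaw above 0.5 N).
It fails at once if the marker clip is shifted (over 2 mm) (distance of mark from where it was at the start of the episode above 0.002 m).
It fails at once if a loose thing on the bench is shifted, lifted or carried (over 15 mm) (distance of any of knob_a, knob_b, knob_c, pine_board, spray_can, screwdriver, brush, screw_jar from where it was at the start of the episode above 0.015 m).
It also fails if it takes over 61 s, if anything falls off the work surface, if the arm or the gripper's body presses on something with over 40 N, if the wrist force passes 120 N, or if a joint passes its speed limit or range.

## Working session

There is one attempt and no reset: what is moved stays moved. The work goes in short steps, Python scripts to look and compute and a tool call to move; the robot and the scene stay as the last step left them, time stands still between calls to the robot, and variables do not carry over. Pictures are saved under pics/ and viewed, and the job is handed in when it is done.

Besides the shell and the picture viewer there is one more tool, called after "Emit:" in YAML: its name, and indented under it one key for each argument. servo_tool: Moves the arm, as the interface text tells. Its arguments: {"type":"object","properties":{"motion":{"type":"array","items":{"type":"number"}},"gripper":{"type":"number"},"force":{"type":"number"}},"required":["motion"]}

```bash
mkdir -p pics; python3 - <<'E'
from station import ctrl
import cv2,numpy as np
print(ctrl.get_obs())
for n in ("scene","top"):
    c=ctrl.camera(n); np.savez(f"{n}0.npz",**c)
    cv2.imwrite(f"pics/{n}0.png",c["color"][:,:,::-1]); print(n,c["fx"],c["fy"],c["cx"],c["cy"],c["rvec"],c["tvec"])
E
```

```text
{'time_s': 0.0, 'qpos': array([ 1.19138910e+00,  3.00475352e-01,  1.52158575e+00,  1.10002695e-05,
        1.32069091e+00, -6.65973029e-02]), 'joint_vel': array([ 0.0012888 ,  0.0007558 ,  0.00151347,  0.00093223, -0.00121142,
       -0.00115693]), 'tau': array([ 8.40346420e-04, -5.31808162e+01, -3.52745998e+01,  7.09294947e-02,
        2.43276829e-02, -9.43255100e-05]), 'ee_pos': array([0.16915455, 0.52306596, 0.20488202]), 'eef_rot': array([ 3.06580531,  1.56963692, -1.95939633]), 'force': array([-0.92101517,  0.2577567 , -0.52479948]), 'moment': array([-0.00189671,  0.0374511 , -0.00386969]), 'grip_width': 0.09402335892615533}
scene 470.6514142161918 470.6514142161918 323.22857648924935 204.0810268191523 [ 2.49344188  0.64488324 -0.17895633] [-0.44044662 -0.19007778  1.58330388]
top 397.7809253879173 397.7809253879173 320.6478839192442 198.17305483424448 [ 2.16348262 -2.12372606  0.20305621] [-0.06332039  0.52979505  0.91880952]
```

View pics/scene0.png

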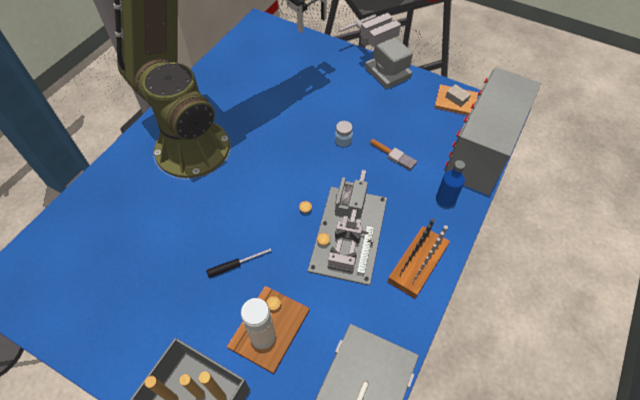

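View pics/top0.png

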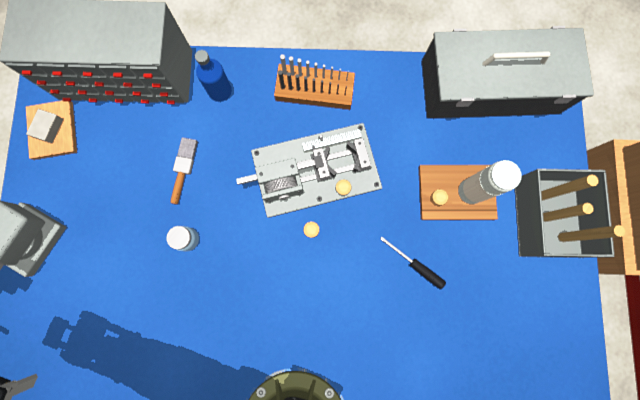

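Scene: the vise is around (347,235). In the top view it is around (315,170), with the wheel at (282,186) and the pointer and rail near (335,140). I'll zoom in.

```bash
python3 - <<'E'
import cv2,numpy as np
t=np.load("top0.npz")["color"][:,:,::-1]; s=np.load("scene0.npz")["color"][:,:,::-1]
cv2.imwrite("pics/top0z.png",cv2.resize(t[115:225,230:390],None,fx=5,fy=5,interpolation=cv2.INTER_CUBIC))
cv2.imwrite("pics/sc0z.png",cv2.resize(s[165:285,300:400],None,fx=5,fy=5,interpolation=cv2.INTER_CUBIC))
E
```

```text
(no output)
```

View pics/top0z.png

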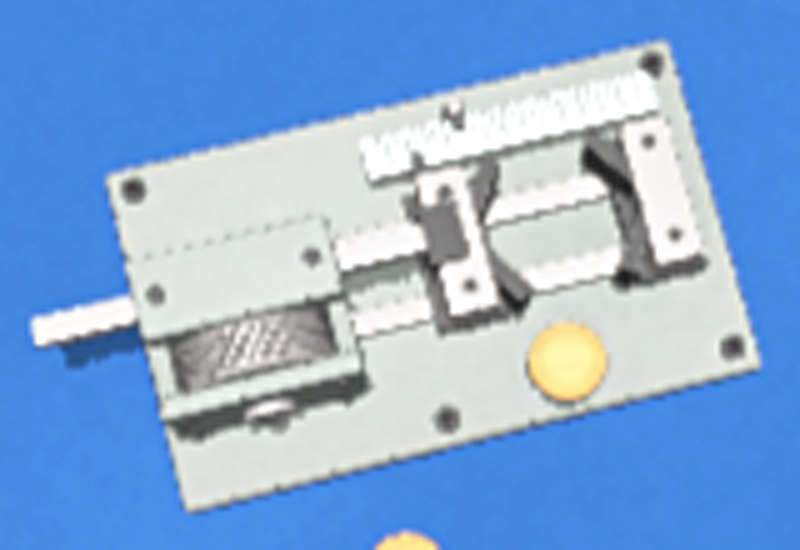

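View pics/sc0z.png

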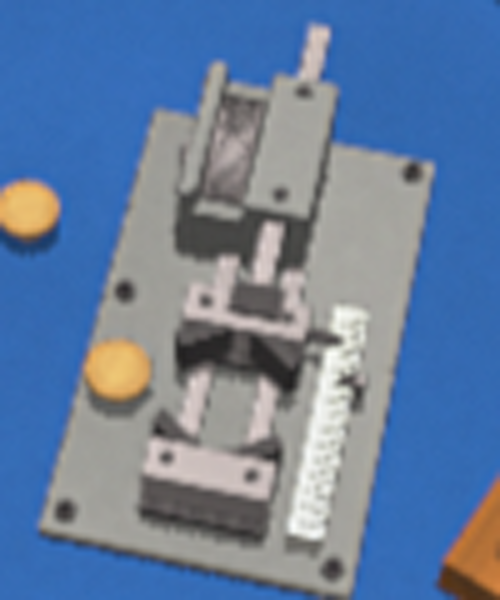

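```bash
cat > h.py <<'E'
import cv2,numpy as np
from scipy.optimize import least_squares
def load(n): return np.load(n)
def proj(c,P):
    K=np.array([[c["fx"],0,c["cx"]],[0,c["fy"],c["cy"]],[0,0,1]],float)
    return cv2.projectPoints(np.asarray(P,float).reshape(-1,1,3),c["rvec"],c["tvec"],K,None)[0].reshape(-1,2)
def v2w(p,P):
    P=np.asarray(P,float).reshape(-1,3);c,s=np.cos(p[2]),np.sin(p[2])
    return np.c_[c*P[:,0]-s*P[:,1]+p[0],s*P[:,0]+c*P[:,1]+p[1],P[:,2]]
def unproj(c,uv,z):
    R=cv2.Rodrigues(np.asarray(c["rvec"],float))[0];t=np.asarray(c["tvec"],float)
    d=R.T@np.array([(uv[0]-c["cx"])/c["fx"],(uv[1]-c["cy"])/c["fy"],1]);o=-R.T@t
    return o+d*(z-o[2])/d[2]
E
python3 - <<'E'
from h import *
T=load("top0.npz");S=load("scene0.npz")
Z=lambda a,o:np.array(o)+(np.array(a,float)+.5)/5-.5
tu=Z([(108,172),(665,40),(760,368),(190,512)],(230,115))
su=Z([(155,112),(435,162),(350,598),(40,533)],(300,165))
tp=np.array([(90,150,12),(90,-150,12),(-90,-150,12),(-90,150,12)])/1e3
sp=np.array([(-90,150,12),(90,150,12),(90,-150,12),(-90,-150,12)])/1e3
ft=lambda p:(proj(T,v2w(p,tp))-tu).ravel()
fs=lambda p:(proj(S,v2w(p,sp))-su).ravel()
for f in (ft,fs,lambda p:np.r_[ft(p),fs(p)]):
    r=least_squares(f,[.55,0,.2]);print(r.x,np.round(r.fun,2))
    p=r.x;print(v2w(p,[-.03,.096,.086]))
np.save("vise.npy",p)
w2v=lambda P:(np.array([[np.cos(p[2]),np.sin(p[2])],[-np.sin(p[2]),np.cos(p[2])]])@(P[:2]-p[:2]))*1e3
for n,c,o,uv in(("t",T,(230,115),[(415,163),(455,125),(270,350)]),("s",S,(300,165),[(335,340),(355,385),(235,130)])):
    for q,z in zip(uv,(.037,.037,.086)): print(n,q,w2v(unproj(c,Z(q,o),z)))
# draw overlays
for n,c,o,sz in(("t",T,(230,115),(160,110)),("s",S,(300,165),(100,120))):
    im=cv2.resize(c["color"][o[1]:o[1]+sz[1],o[0]:o[0]+sz[0],::-1],None,fx=5,fy=5,interpolation=cv2.INTER_CUBIC)
    for P,col in [((-30,96,86),(0,0,255)),((-42,96,86),(0,255,255)),((-18,96,86),(0,255,255)),((90,150,12),(0,255,0)),((90,-150,12),(0,255,0)),((-90,-150,12),(0,255,0)),((-90,150,12),(0,255,0)),((48,20,34),(255,0,0)),((68,20,34),(255,0,0)),((68,-130,34),(255,0,0)),((48,-130,34),(255,0,0)),((-55,145,80),(255,0,255)),((-55,47,80),(255,0,255)),((24,47,80),(255,0,255)),((24,145,80),(255,0,255))]:
        u=(proj(c,v2w(p,np.array(P)/1e3))[0]-o+.5)*5-.5
        cv2.circle(im,tuple(int(round(a)) for a in u),3,col,-1)
    cv2.imwrite(f"pics/ov_{n}.png",im)
E
```

```text
[ 0.61246594 -0.0415427   0.26945205] [-0.75  0.27  0.9  -0.48  0.9  -0.15 -1.    0.24]
[[0.55799292 0.04300723 0.086     ]]
[ 0.61240841 -0.04096428  0.27702949] [-0.32 -0.65  0.08  0.25  0.57  0.42 -0.37 -0.17]
[[0.55729628 0.04317045 0.086     ]]
[ 0.61248344 -0.0413228   0.27263541] [-0.91  0.46  0.66 -0.63  0.87 -0.37 -0.93  0.39 -0.13 -0.62  0.24  0.49
  0.28  0.61 -0.6  -0.23]
[[0.55774154 0.04305329 0.086     ]]
t (415, 163) [49.30873054 -3.48981561]
t (455, 125) [ 63.4863849  -27.85489288]
t (270, 350) [-35.79137546  88.32922307]
s (335, 340) [51.66885723 -2.82035831]
s (355, 385) [ 68.18782831 -29.35448806]
s (235, 130) [-30.45632835  95.0881599 ]
```

View pics/ov_t.png

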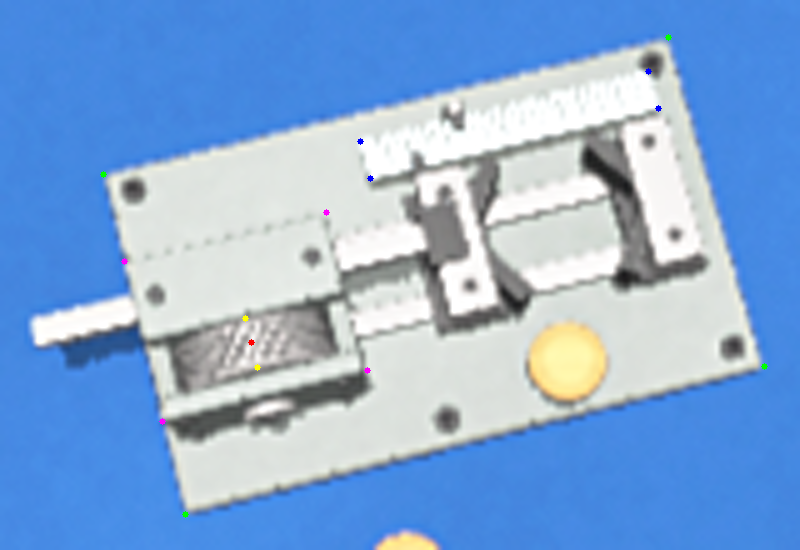

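View pics/ov_s.png

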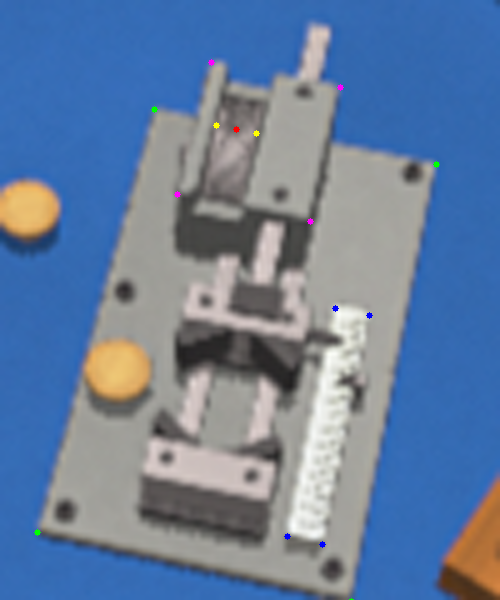

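```bash
cat >> h.py <<'E'
def rect(c,p,z,x0,x1,y0,y1,k=10):
    # image: col = (y1-y)*k, row=(x1-x)*k (mm)
    P=np.array([(x1,y1,z),(x1,y0,z),(x0,y0,z),(x0,y1,z)])/1e3
    src=proj(c,v2w(p,P)).astype(np.float32)
    W,H=int((y1-y0)*k),int((x1-x0)*k)
    M=cv2.getPerspectiveTransform(src,np.float32([(0,0),(W,0),(W,H),(0,H)]))
    im=cv2.warpPerspective(np.ascontiguousarray(c["color"][:,:,::-1]),M,(W,H),flags=cv2.INTER_CUBIC)
    for y in range(int(np.ceil(y0/10)*10),int(y1)+1,10):
        cv2.line(im,(int((y1-y)*k),0),(int((y1-y)*k),12),(0,0,255),2); cv2.putText(im,str(y),(int((y1-y)*k)+3,22),0,.45,(0,0,255),1)
    return im
E
python3 - <<'E'
from h import *
p=np.load("vise.npy")
a=[rect(load(n+"0.npz"),p,37,30,80,-55,25) for n in("top","scene")]
im=np.vstack(a);im=cv2.resize(im,None,fx=.6,fy=.6,interpolation=cv2.INTER_AREA) 
cv2.imwrite("pics/rect0.png",im)
E
```

```text
(no output)
```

View pics/rect0.png

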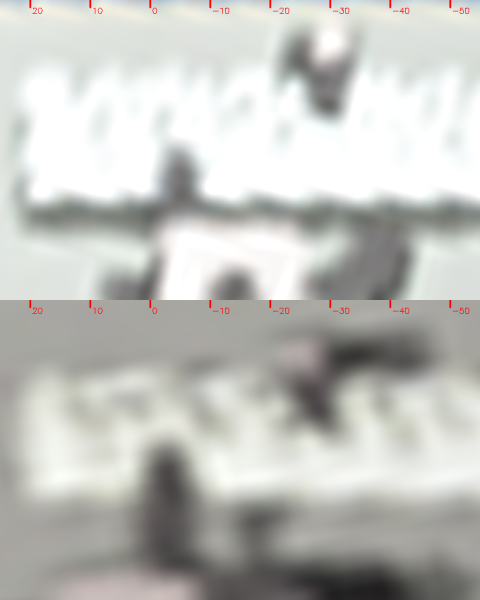

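```bash
cat >> h.py <<'E'
from scipy.spatial.transform import Rotation as Ro
def rel(obs,p,Pv_mm,extra=0):
    "tool-frame shift to the vise-frame point, and roll to align tool z with vise +-y"
    R=Ro.from_euler("xyz",obs["eef_rot"]).as_matrix()
    t=v2w(p,np.array(Pv_mm)/1e3)[0]
    d=R.T@(t-obs["ee_pos"])*1e3
    yv=R.T@np.array([-np.sin(p[2]),np.cos(p[2]),0])
    a=np.degrees(np.arctan2(-yv[1],yv[2])); 
    return d,a,R
E
python3 - <<'E'
from h import *
from station import ctrl
o=ctrl.get_obs();p=np.load("vise.npy")
d,a,R=rel(o,p,(-30,106,150));print(np.round(d,1),a,a+180,"\n",R.round(4))
E
```

```text
[  55.2 -511.9 -328.8] -33.542486777285625 146.45751322271437 
 [[-4.000e-04 -9.515e-01  3.077e-01]
 [-1.000e-03  3.077e-01  9.515e-01]
 [-1.000e+00  1.000e-04 -1.000e-03]]
```

Emit:
servo_tool:
  motion: [0, -40, -26, -4, 0, -90, -58, -8, 0, -140, -90, -12, 0, -190, -122, -16, 0, -240, -154, -20, 0, -290, -186, -24, 0, -340, -218, -28, 0, -390, -250, -31, 0, -440, -282, -33.5, 0, -480, -308, -33.5, 10, -503, -323, -33.5, 30, -511.9, -328.8, -33.5, 45, -511.9, -328.8, -33.5, 45, -511.9, -328.8, -33.5, 45, -511.9, -328.8, -33.5]
  gripper: 0
  force: 20

```text
time_s: 1.98
ee_pos: [0.5552, 0.0535, 0.1612]
eef_rot: [-1.788, 1.57, 0.055]
force: [-0.6, -0.2, 0.6]
grip_width: 0.0003
```

```bash
python3 - <<'E'
from h import *
from station import ctrl
o=ctrl.get_obs();p=np.load("vise.npy")
d,a,R=rel(o,p,(-30,106,86));print(np.round(d,1),a,o["qpos"],o["force"],o["time_s"],"\n",R.round(4))
for n in ("scene","top"):
    c=ctrl.camera(n); np.savez(f"{n}1.npz",**c)
t=load("top1.npz");s=load("scene1.npz")
a=cv2.resize(t["color"][85:225,230:390,::-1],None,fx=2.5,fy=2.5,interpolation=cv2.INTER_CUBIC)
b=cv2.resize(s["color"][125:265,300:400,::-1],None,fx=2.5,fy=2.5,interpolation=cv2.INTER_CUBIC)
cv2.imwrite("pics/v1.png",np.hstack([a,b]))
E
```

```text
[75.2  0.4 -0.7] -0.0030916952122285978 [ 3.03377434e-02  3.55648192e-01  1.55327414e+00  2.33640585e-05
  1.23177353e+00 -1.81304771e+00] [-0.61814852 -0.16362168  0.62681487] 1.975 
 [[ 9.000e-04 -9.631e-01 -2.692e-01]
 [ 0.000e+00 -2.692e-01  9.631e-01]
 [-1.000e+00 -9.000e-04 -2.000e-04]]
```

View pics/v1.png

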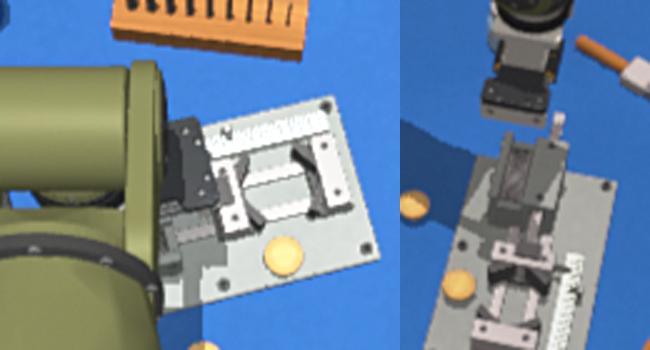

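```bash
python3 - <<'E'
from h import *
from station import ctrl
s=load("scene1.npz");o=ctrl.get_obs()
R=Ro.from_euler("xyz",o["eef_rot"]).as_matrix()
pts=[o["ee_pos"]+R@np.array(q) for q in [(0,0,0),(-.03,0,0),(-.097,0,0),(0,.008,.0125),(0,.008,-.0125),(0,-.008,.0125),(0,-.008,-.0125)]]
u=proj(s,pts);print(u.round(1))
x0,y0=290,100
im=cv2.resize(s["color"][y0:y0+110,x0:x0+120,::-1],None,fx=5,fy=5,interpolation=cv2.INTER_CUBIC)
for q in u: cv2.circle(im,tuple(int(v) for v in ((q-(x0,y0))+.5)*5),2,(0,0,255),-1)
cv2.imwrite("pics/v1s.png",im)
E
```

```text
[[349.1 172.3]
 [349.7 165.8]
 [351.  150.3]
 [347.2 168.3]
 [345.4 175.2]
 [352.7 169.4]
 [351.  176.3]]
```

View pics/v1s.png

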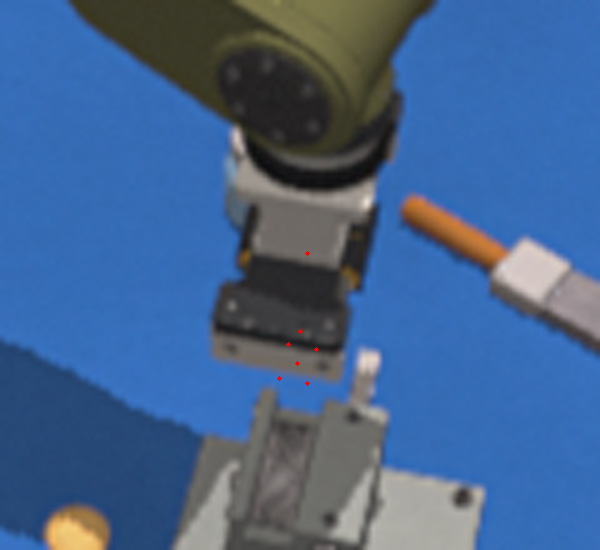

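Emit:
servo_tool:
  motion: [30, 0, -2, 0, 55, 0, -2, 0, 69, 0, -2, 0, 71, 0, -2, 0, 73, 0, -2, 0, 73, 0, -2, 0, 73, 0, -2, 0]

```text
time_s: 2.95
ee_pos: [0.5559, 0.051, 0.088]
eef_rot: [-1.84, 1.57, 0.002]
force: [-1.6, -0.1, -0.6]
grip_width: 0.0003
```

Emit:
servo_tool:
  motion: [1, 0, 0, 0, 2, 0, 0, 0, 2, 0, 0, 0, 2, 0, 0, 0]

```text
time_s: 3.45
ee_pos: [0.5558, 0.051, 0.086]
eef_rot: [-1.858, 1.57, -0.015]
force: [-1.6, 0.2, 6.0]
grip_width: 0.0002
```

Emit:
servo_tool:
  motion: [0.2, 0, -2, 0, 0.3, 0, -5, 0, 0.3, 0, -8, 0, 0.3, 0, -11, 0, 0.3, 0, -14, 0, 0.3, 0, -17, 0, 0.3, 0, -18, 0, 0.3, 0, -18, 0]

```text
time_s: 4.45
ee_pos: [0.5605, 0.0336, 0.085]
eef_rot: [1.673, 1.571, -2.767]
force: [1.0, -0.9, 0.6]
grip_width: 0.0005
```

```bash
python3 - <<'E'
from h import *
from station import ctrl
o=ctrl.get_obs();p=np.load("vise.npy")
d,a,R=rel(o,p,(-30,96,86));print(np.round(d,1),a,o["force"])
c=ctrl.camera("scene"); np.savez("scene2.npz",**c)
c=ctrl.camera("top"); np.savez("top2.npz",**c)
a=[rect(load(f),p,37,30,80,-55,25) for f in("scene0.npz","scene2.npz","top2.npz")]
cv2.imwrite("pics/rect2.png",cv2.resize(np.vstack(a),None,fx=.4,fy=.4,interpolation=cv2.INTER_AREA) )
E
```

```text
[-1.   0.1  9.9] -0.05048992360076414 [ 0.96814853 -0.9307144   0.60234344]
```

View pics/rect2.png

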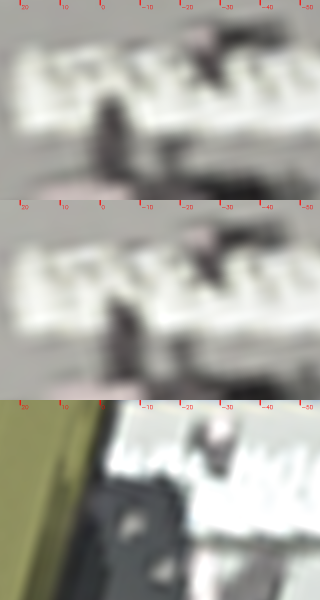

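Emit:
servo_tool:
  motion: [-4, 0, 0, 0, -4, 0, 10, 0, -4, 0, 20, 0, -1, 0, 20, 0, 0, 0, 20, 0, 0, 0, 20, 0]

```text
time_s: 5.3
ee_pos: [0.5553, 0.0531, 0.0857]
eef_rot: [-1.166, 1.57, 0.677]
force: [-2.1, 2.1, 8.5]
grip_width: 0.0001
```

Emit:
servo_tool:
  motion: [0, 0, -2, 0, 0, 0, -4, 0, 0, 0, -6, 0, 0, 0, -8, 0, 0, 0, -10, 0]

```text
time_s: 5.92
ee_pos: [0.5582, 0.0432, 0.0861]
eef_rot: [-1.785, 1.57, 0.057]
force: [-3.3, 0.1, 10.5]
grip_width: 0.0004
```

Emit:
servo_tool:
  motion: [0, 0, -2, 0, -0.1, 0, -4, 0, 0.1, 0, -6, 0, 0.3, 0, -8, 0, 0.3, 0, -8, 0]

```text
time_s: 6.55
ee_pos: [0.5603, 0.0353, 0.0851]
eef_rot: [-2.1, 1.57, -0.258]
force: [-0.3, -2.2, 5.3]
grip_width: 0.0006
```

Emit:
servo_tool:
  motion: [0.3, 0, -2, 0, 0.7, 0, -4, 0, 0.7, 0, -4, 0]

```text
time_s: 6.92
ee_pos: [0.5612, 0.0315, 0.0841]
eef_rot: [-2.127, 1.57, -0.285]
force: [1.5, -0.5, 2.8]
grip_width: 0.0003
```

```bash
python3 - <<'E'
from h import *
from station import ctrl
o=ctrl.get_obs();p=np.load("vise.npy")
d,a,R=rel(o,p,(-30,96,86));print(np.round(d,1),a,o["force"])
c=ctrl.camera("scene"); np.savez("scene3.npz",**c)
a=[rect(load(f),p,37,30,80,-55,25) for f in("scene0.npz","scene2.npz","scene3.npz")]
cv2.imwrite("pics/rect3.png",cv2.resize(np.vstack(a),None,fx=.4,fy=.4,interpolation=cv2.INTER_AREA) )
E
```

```text
[-1.9  0.3 12. ] -0.056084060188161575 [ 1.53537169 -0.51503316  2.83126664]
```

View pics/rect3.png

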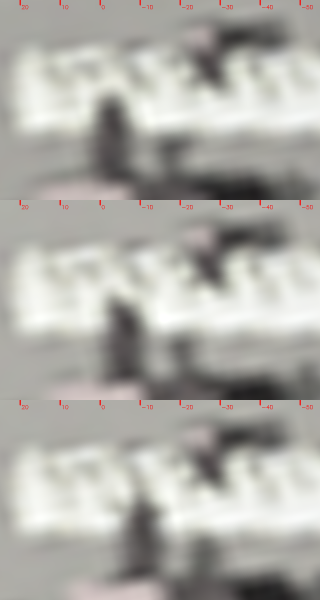

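Emit:
servo_tool:
  motion: [-5, 0, 0, 0, -5, 0, 12, 0, -5, 0, 24, 0, -2.5, 0, 24, 0, -0.8, 0, 24, 0, -0.8, 0, 24, 0, -1.1, 0, 21, 0, -1.3, 0, 18, 0, -1.3, 0, 15, 0, -1.3, 0, 12, 0, -1.2, 0, 10, 0, -1, 0, 8, 0, -0.7, 0, 6, 0, -0.4, 0, 4, 0, 0, 0, 2, 0, 0.3, 0, 0, 0, -5, 0, 0, 0]

```text
time_s: 9.1
ee_pos: [0.5608, 0.0315, 0.0888]
eef_rot: [1.324, 1.57, -3.117]
force: [0.4, 0.7, -0.0]
grip_width: 0.0006
```

Emit:
servo_tool:
  motion: [0, 0, 12, 0, 0, 0, 24, 0, 2.5, 0, 24, 0, 4.2, 0, 24, 0, 4.2, 0, 24, 0, 3.9, 0, 21, 0, 3.7, 0, 18, 0, 3.7, 0, 15, 0, 3.7, 0, 12, 0]

```text
time_s: 10.22
ee_pos: [0.5581, 0.0431, 0.0862]
eef_rot: [-1.709, 1.57, 0.133]
force: [-2.2, 1.1, 8.0]
grip_width: 0.0007
```

Emit:
servo_tool:
  motion: [0.1, 0, -2, 0, 0.3, 0, -4, 0, 0.6, 0, -6, 0, 0.9, 0, -8, 0, 1.3, 0, -10, 0, 1.6, 0, -12, 0, -3.7, 0, -12, 0, -3.7, 0, -12, 0]

```text
time_s: 11.22
ee_pos: [0.5612, 0.0317, 0.0895]
eef_rot: [-1.889, 1.57, -0.046]
force: [0.0, 0.0, 0.2]
grip_width: 0.0008
```

```bash
python3 - <<'E'
from h import *
from station import ctrl
o=ctrl.get_obs();p=np.load("vise.npy")
d,a,R=rel(o,p,(-30,96,86));print(np.round(d,1),a,o["force"])
c=ctrl.camera("scene"); np.savez("scene4.npz",**c)
a=[rect(load(f),p,37,30,80,-55,25) for f in("scene0.npz","scene3.npz","scene4.npz")]
cv2.imwrite("pics/rect4.png",cv2.resize(np.vstack(a),None,fx=.4,fy=.4,interpolation=cv2.INTER_AREA) )
E
```

```text
[ 3.5  0.3 11.9] -0.04195164112214418 [0.0268577  0.0036206  0.21869787]
```

View pics/rect4.png

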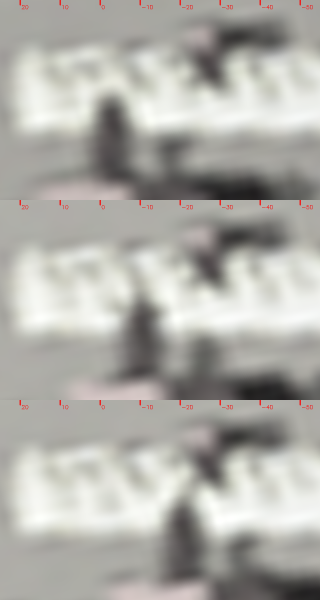

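Emit:
servo_tool:
  motion: [-40, 0, 0, 0, -80, 0, 40, 0, -100, 0, 90, 0, -100, 0, 140, 0, -100, 0, 190, 0, -100, 0, 230, 0, -100, 0, 260, 0, -100, 0, 260, 0]

```text
time_s: 12.28
ee_pos: [0.4905, 0.2836, 0.1888]
eef_rot: [1.668, 1.57, -2.77]
force: [-0.8, -0.3, -0.1]
grip_width: 0.0008
```

```bash
python3 - <<'E'
from h import *
from station import ctrl
p=np.load("vise.npy")
for n in("scene","top"):
    c=ctrl.camera(n); np.savez(n+"5.npz",**c)
a=[rect(load(f),p,37,30,80,-50,20) for f in("top0.npz","top5.npz","scene5.npz")]
cv2.imwrite("pics/rect5.png",cv2.resize(np.vstack(a),None,fx=.4,fy=.4,interpolation=cv2.INTER_AREA) )
u=[cv2.resize(load("top5.npz")["color"][130:162,300:350,::-1],None,fx=14,fy=14,interpolation=cv2.INTER_NEAREST)]
cv2.imwrite("pics/raw5.png",u[0])
s=load("scene5.npz")["color"][220:255,355:380,::-1]
cv2.imwrite("pics/raw5s.png",cv2.resize(s,None,fx=16,fy=16,interpolation=cv2.INTER_NEAREST))
E
```

```text
(no output)
```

View pics/rect5.png

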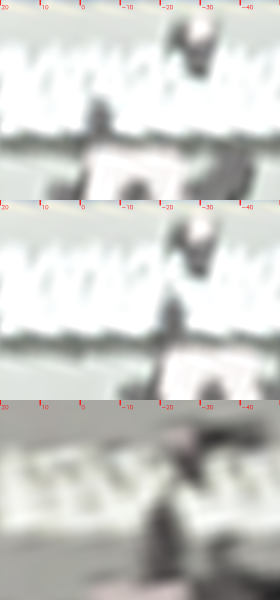

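View pics/raw5.png

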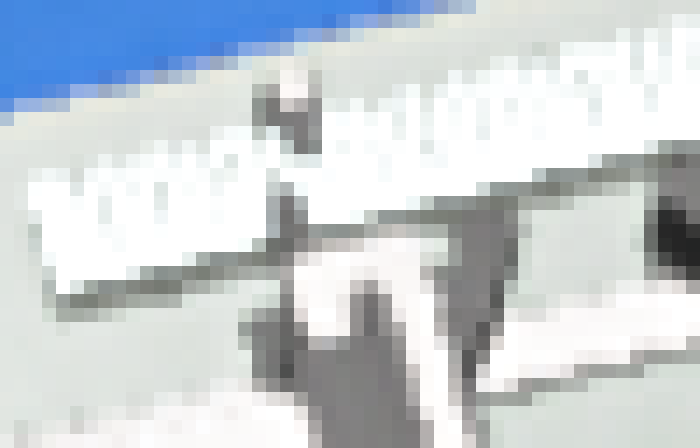

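View pics/raw5s.png

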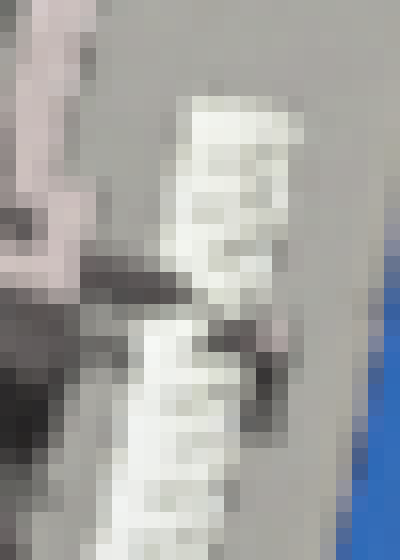

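```bash
cat >> h.py <<'E'
def rows(c,p,xs,y0,y1,step=.5,z=37):
    ys=np.arange(y1,y0-1e-6,-step)
    g=cv2.cvtColor(np.ascontiguousarray(c["color"]),cv2.COLOR_RGB2GRAY).astype(np.float32)
    out=[]
    for x in xs:
        u=proj(c,v2w(p,np.c_[np.full_like(ys,x),ys,np.full_like(ys,z)]/1e3)).astype(np.float32)
        out.append(cv2.remap(g,u[:,0],u[:,1],cv2.INTER_LINEAR).ravel())
    return ys,np.array(out)
def report(c,p,yp,ym=-28,show=True):
    for nm,xs,yc in (("ptr",range(46,60,2),yp),("mrk",range(54,74,2),ym)):
        ys,o=rows(c,p,xs,yc-8,yc+8)
        for x,r in zip(xs,o):
            b=np.percentile(r,85); w=np.clip(b-r-15,0,None)
            if w.max()<25: print(nm,x,"-");continue
            k=w.argmax(); m=abs(np.arange(len(w))-k)<=8
            print(nm,x,"min at %.1f centroid %.2f depth %.0f"%(ys[k],(w*ys)[m].sum()/w[m].sum(),w.max()))
E
python3 - <<'E'
from h import *
p=np.load("vise.npy")
for f,yp in(("top0",-4),("scene0",-3),("top5",-22),("scene5",-21)):
    print(f); report(load(f+".npz"),p,yp)
E
```

```text
top0
ptr 46 -
ptr 48 min at -4.5 centroid -4.74 depth 108
ptr 50 min at -4.5 centroid -4.77 depth 116
ptr 52 min at -5.0 centroid -4.98 depth 109
ptr 54 min at -5.5 centroid -4.71 depth 64
ptr 56 -
ptr 58 -
mrk 54 -
mrk 56 -
mrk 58 -
mrk 60 min at -30.5 centroid -29.89 depth 35
mrk 62 min at -29.0 centroid -29.38 depth 111
mrk 64 min at -29.0 centroid -29.22 depth 110
mrk 66 min at -29.5 centroid -29.33 depth 95
mrk 68 min at -27.0 centroid -27.24 depth 78
mrk 70 min at -25.5 centroid -24.79 depth 66
mrk 72 min at -25.5 centroid -24.71 depth 77
scene0
ptr 46 min at -2.5 centroid -2.87 depth 60
ptr 48 min at -5.0 centroid -4.00 depth 87
ptr 50 min at -4.5 centroid -3.59 depth 108
ptr 52 min at -4.0 centroid -3.28 depth 116
ptr 54 min at -3.5 centroid -2.99 depth 92
ptr 56 min at -3.0 centroid -2.64 depth 45
ptr 58 -
mrk 54 -
mrk 56 -
mrk 58 min at -30.0 centroid -29.55 depth 41
mrk 60 min at -29.0 centroid -28.24 depth 82
mrk 62 min at -28.5 centroid -27.85 depth 99
mrk 64 min at -28.0 centroid -27.36 depth 91
mrk 66 min at -28.0 centroid -27.60 depth 57
mrk 68 min at -30.5 centroid -
[... 883 characters left out ...]
troid -21.41 depth 101
ptr 50 min at -21.5 centroid -21.08 depth 118
ptr 52 min at -21.0 centroid -20.85 depth 115
ptr 54 min at -20.5 centroid -20.79 depth 89
ptr 56 min at -21.0 centroid -21.77 depth 42
ptr 58 min at -29.0 centroid -27.26 depth 50
mrk 54 min at -20.5 centroid -21.78 depth 90
mrk 56 min at -21.0 centroid -22.06 depth 35
mrk 58 min at -30.0 centroid -29.69 depth 33
mrk 60 min at -29.0 centroid -28.24 depth 83
mrk 62 min at -28.5 centroid -27.86 depth 101
mrk 64 min at -28.0 centroid -27.39 depth 93
mrk 66 min at -28.0 centroid -27.63 depth 58
mrk 68 min at -30.5 centroid -30.67 depth 39
mrk 70 min at -33.5 centroid -32.88 depth 89
mrk 72 min at -33.5 centroid -32.98 depth 67
```

Emit:
servo_tool:
  motion: [0, 0, -45, 0, 0, 0, -95, 0, 0, 0, -145, 0, 0, 0, -195, 0, 20, 0, -225, 0, 60, 0, -236, 0, 92, 0, -236, 0, 98, 0, -236, 0, 98, 0, -236, 0]

```text
time_s: 13.5
ee_pos: [0.5549, 0.0544, 0.0919]
eef_rot: [-1.893, 1.57, -0.051]
force: [-0.1, 0.2, 0.5]
grip_width: 0.0004
```

```bash
python3 - <<'E'
from h import *
from station import ctrl
o=ctrl.get_obs();p=np.load("vise.npy")
d,a,R=rel(o,p,(-30,108,86));print(np.round(d,1),a,o["force"],o["time_s"])
E
```

```text
[5.9 0.3 0.3] -0.07294730527222773 [-0.05835725  0.19048633  0.47440178] 13.5
```

Emit:
servo_tool:
  motion: [3, 0, 0, 0, 5.5, 0, 0, 0, 6.2, 0, 0, 0, 6.2, 0, 0, 0, 5.9, 0, -3, 0, 5.7, 0, -6, 0, 5.7, 0, -9, 0, 5.7, 0, -12, 0]

```text
time_s: 14.5
ee_pos: [0.5581, 0.0434, 0.0862]
eef_rot: [-1.577, 1.57, 0.266]
force: [-1.0, 0.4, 7.2]
grip_width: 0.0005
```

Emit:
servo_tool:
  motion: [0.1, 0, -2, 0, 0.3, 0, -4, 0, 0.6, 0, -6, 0, 0.9, 0, -8, 0, 1.3, 0, -10, 0, 1.6, 0, -12, 0, 1.6, 0, -12, 0, -3.7, 0, -12, 0, -3.7, 0, 0, 0, -3.7, 0, 4, 0, -3.7, 0, 4, 0]

```text
time_s: 15.88
ee_pos: [0.5565, 0.0477, 0.089]
eef_rot: [1.38, 1.571, -3.06]
force: [-0.2, -0.5, 0.5]
grip_width: 0.0005
```

```bash
python3 - <<'E'
from h import *
from station import ctrl
o=ctrl.get_obs();p=np.load("vise.npy")
d,a,R=rel(o,p,(-30,96,86));print(np.round(d,1),a,o["force"],o["time_s"])
c=ctrl.camera("scene"); np.savez("scene6.npz",**c)
report(c,p,-25)
a=[rect(load(f),p,37,30,80,-50,20) for f in("scene5.npz","scene6.npz")]
cv2.imwrite("pics/rect6.png",cv2.resize(np.vstack(a),None,fx=.5,fy=.5,interpolation=cv2.INTER_AREA) )
E
```

```text
[ 3.   0.1 -4.8] 0.0055383230738409485 [-0.20112103 -0.49123548  0.45386144] 15.875
ptr 46 min at -26.0 centroid -26.24 depth 74
ptr 48 min at -25.5 centroid -26.06 depth 96
ptr 50 min at -28.0 centroid -27.22 depth 120
ptr 52 min at -27.5 centroid -26.91 depth 111
ptr 54 min at -27.5 centroid -26.98 depth 92
ptr 56 min at -27.0 centroid -27.08 depth 70
ptr 58 min at -29.5 centroid -28.66 depth 63
mrk 54 min at -27.5 centroid -26.99 depth 94
mrk 56 min at -27.0 centroid -27.09 depth 63
mrk 58 min at -29.5 centroid -28.50 depth 52
mrk 60 min at -29.0 centroid -28.18 depth 88
mrk 62 min at -28.5 centroid -27.81 depth 102
mrk 64 min at -28.0 centroid -27.38 depth 95
mrk 66 min at -28.0 centroid -27.60 depth 60
mrk 68 min at -30.5 centroid -30.59 depth 40
mrk 70 min at -33.5 centroid -32.88 depth 91
mrk 72 min at -34.0 centroid -33.16 depth 69
```

View pics/rect6.png

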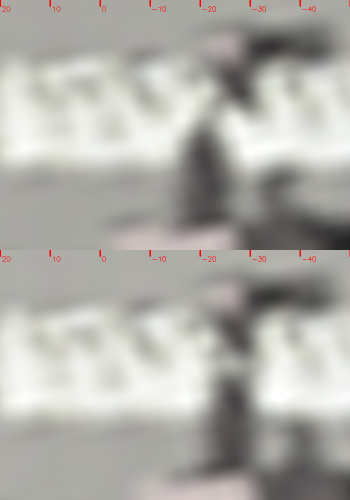

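Emit:
servo_tool:
  motion: [-40, 0, 0, 0, -80, 0, 40, 0, -100, 0, 90, 0, -100, 0, 140, 0, -100, 0, 190, 0, -100, 0, 230, 0, -100, 0, 244, 0, -100, 0, 244, 0]

```text
time_s: 16.92
ee_pos: [0.4912, 0.2821, 0.189]
eef_rot: [2.234, 1.57, -2.205]
force: [-0.6, -0.3, -0.2]
grip_width: 0.0003
```

```bash
python3 - <<'E'
from h import *
from station import ctrl
p=np.load("vise.npy")
for n in("scene","top"):
    c=ctrl.camera(n); np.savez(n+"7.npz",**c)
    print(n);report(c,p,-27)
a=[rect(load(f),p,37,30,80,-50,0) for f in("top5.npz","top7.npz","scene7.npz")]
cv2.imwrite("pics/rect7.png",cv2.resize(np.vstack(a),None,fx=.5,fy=.5,interpolation=cv2.INTER_AREA) )
s=[cv2.resize(load("top7.npz")["color"][130:162,305:340,::-1],None,fx=12,fy=12,interpolation=cv2.INTER_NEAREST),
 cv2.resize(load("scene7.npz")["color"][225:257,355:385,::-1],None,fx=12,fy=12,interpolation=cv2.INTER_NEAREST)]
cv2.imwrite("pics/raw7.png",np.hstack(s))
E
```

```text
scene
ptr 46 min at -26.0 centroid -26.29 depth 62
ptr 48 min at -25.5 centroid -26.10 depth 90
ptr 50 min at -28.0 centroid -27.22 depth 118
ptr 52 min at -27.5 centroid -26.92 depth 109
ptr 54 min at -27.5 centroid -26.99 depth 90
ptr 56 min at -27.0 centroid -27.10 depth 63
ptr 58 min at -29.5 centroid -28.53 depth 51
mrk 54 min at -27.5 centroid -27.01 depth 93
mrk 56 min at -27.0 centroid -27.10 depth 63
mrk 58 min at -29.5 centroid -28.53 depth 51
mrk 60 min at -29.0 centroid -28.19 depth 86
mrk 62 min at -28.5 centroid -27.82 depth 99
mrk 64 min at -28.0 centroid -27.38 depth 92
mrk 66 min at -28.0 centroid -27.60 depth 58
mrk 68 min at -30.5 centroid -30.65 depth 38
mrk 70 min at -33.5 centroid -32.89 depth 88
mrk 72 min at -33.5 centroid -32.98 depth 67
top
ptr 46 min at -29.0 centroid -28.14 depth 47
ptr 48 min at -27.5 centroid -27.72 depth 121
ptr 50 min at -28.0 centroid -27.78 depth 118
ptr 52 min at -26.5 centroid -27.27 depth 110
ptr 54 min at -29.0 centroid -28.11 depth 92
ptr 56 min at -28.0 centroid -28.21 depth 25
ptr 58 min at -30.0 centroid -29.19 depth 28
mrk 54 min at -29.0 centroid -28.11 depth 92
mrk 56 min at -28.0 centroid -28.21 depth 25
mrk 58 min at -30.0 centroid -29.19 depth 28
mrk 60 min at -28.0 centroid -29.24 depth 67
mrk 62 min at -28.5 centroid -29.32 depth 117
mrk 64 min at -29.0 centroid -29.23 depth 110
mrk 66 min at -29.5 centroid -29.34 depth 93
mrk 68 min at -27.0 centroid -27.22 depth 79
mrk 70 min at -25.5 centroid -24.81 depth 67
mrk 72 min at -25.5 centroid -24.72 depth 77
```

View pics/rect7.png

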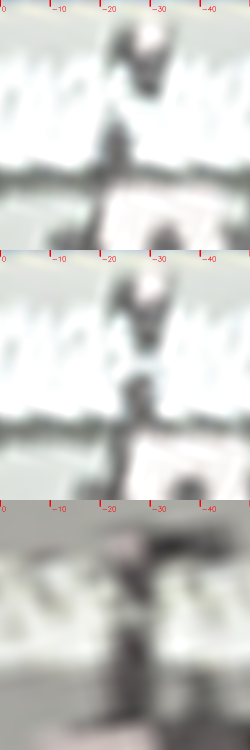

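View pics/raw7.png

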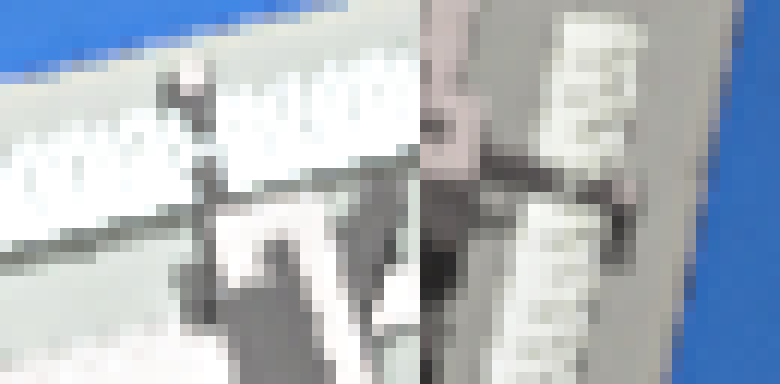

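Emit:
servo_tool:
  motion: [0, 0, -45, 0, 0, 0, -95, 0, 0, 0, -145, 0, 0, 0, -195, 0, 20, 0, -232, 0, 60, 0, -243, 0, 92, 0, -243, 0, 100, 0, -243, 0, 102.5, 0, -243, 0, 103.7, 0, -243, 0, 103.7, 0, -243, 0, 103.7, 0, -243, 0]

```text
time_s: 18.52
ee_pos: [0.5569, 0.0482, 0.0863]
eef_rot: [-1.869, 1.569, -0.026]
force: [0.3, 0.7, 3.9]
grip_width: 0.0004
```

Emit:
servo_tool:
  motion: [0, 0, -1.5, 0, 0, 0, -3.5, 0, 0, 0, -5.5, 0, 0.2, 0, -7.5, 0, 0.3, 0, -8.5, 0, 0.3, 0, -8.5, 0, 0.3, 0, -8.5, 0]

```text
time_s: 19.4
ee_pos: [0.5592, 0.0399, 0.0859]
eef_rot: [-1.882, 1.569, -0.039]
force: [-1.4, 0.3, 6.3]
grip_width: 0.0006
```

Emit:
servo_tool:
  motion: [-5, 0, 0, 0, -40, 0, 0, 0, -80, 0, 40, 0, -100, 0, 90, 0, -100, 0, 140, 0, -100, 0, 190, 0, -100, 0, 230, 0, -100, 0, 255, 0, -100, 0, 255, 0]

```text
time_s: 20.52
ee_pos: [0.4897, 0.2867, 0.1852]
eef_rot: [1.581, 1.571, -2.858]
force: [0.8, 0.2, -0.9]
grip_width: 0.0004
```

```bash
python3 - <<'E'
from h import *
from station import ctrl
p=np.load("vise.npy")
for n in("scene","top"):
    c=ctrl.camera(n); np.savez(n+"8.npz",**c)
    print(n);report(c,p,-29)
a=[rect(load(f),p,37,30,80,-50,0) for f in("top7.npz","top8.npz","scene8.npz")]
cv2.imwrite("pics/rect8.png",cv2.resize(np.vstack(a),None,fx=.5,fy=.5,interpolation=cv2.INTER_AREA) )
s=[cv2.resize(load("top8.npz")["color"][130:162,305:340,::-1],None,fx=12,fy=12,interpolation=cv2.INTER_NEAREST),
 cv2.resize(load("scene8.npz")["color"][225:257,355:385,::-1],None,fx=12,fy=12,interpolation=cv2.INTER_NEAREST)]
cv2.imwrite("pics/raw8.png",np.hstack(s))
print(ctrl.get_obs()["time_s"])
E
```

```text
scene
ptr 46 min at -29.0 centroid -28.40 depth 65
ptr 48 min at -28.5 centroid -27.91 depth 97
ptr 50 min at -28.0 centroid -27.68 depth 138
ptr 52 min at -28.0 centroid -27.76 depth 132
ptr 54 min at -27.5 centroid -27.50 depth 102
ptr 56 min at -30.0 centroid -28.99 depth 77
ptr 58 min at -29.5 centroid -28.91 depth 81
mrk 54 min at -27.5 centroid -27.50 depth 99
mrk 56 min at -30.0 centroid -28.97 depth 75
mrk 58 min at -29.5 centroid -28.87 depth 75
mrk 60 min at -29.0 centroid -28.29 depth 94
mrk 62 min at -28.5 centroid -27.83 depth 101
mrk 64 min at -28.0 centroid -27.36 depth 93
mrk 66 min at -28.0 centroid -27.59 depth 58
mrk 68 min at -30.5 centroid -30.61 depth 38
mrk 70 min at -33.5 centroid -32.87 depth 88
mrk 72 min at -33.5 centroid -32.96 depth 67
top
ptr 46 min at -27.0 centroid -28.15 depth 56
ptr 48 min at -30.0 centroid -29.61 depth 106
ptr 50 min at -30.5 centroid -29.67 depth 120
ptr 52 min at -31.0 centroid -29.89 depth 111
ptr 54 min at -29.0 centroid -30.12 depth 87
ptr 56 min at -30.0 centroid -30.48 depth 27
ptr 58 min at -30.0 centroid -30.20 depth 35
mrk 54 min at -29.0 centroid -30.12 depth 87
mrk 56 min at -30.0 centroid -30.47 depth 26
mrk 58 min at -30.0 centroid -30.20 depth 35
mrk 60 min at -30.5 centroid -30.06 depth 70
mrk 62 min at -29.5 centroid -29.46 depth 111
mrk 64 min at -29.0 centroid -29.25 depth 108
mrk 66 min at -29.5 centroid -29.33 depth 94
mrk 68 min at -27.0 centroid -27.24 depth 78
mrk 70 min at -25.5 centroid -24.81 depth 67
mrk 72 min at -25.5 centroid -24.72 depth 77
20.625
```

View pics/rect8.png

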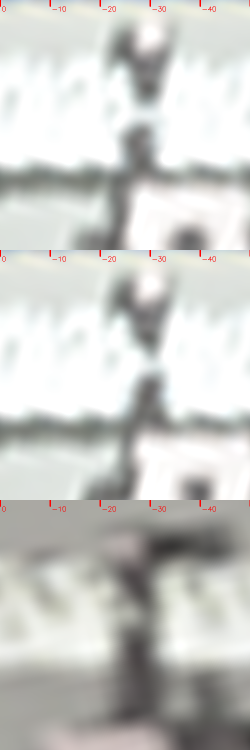

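View pics/raw8.png

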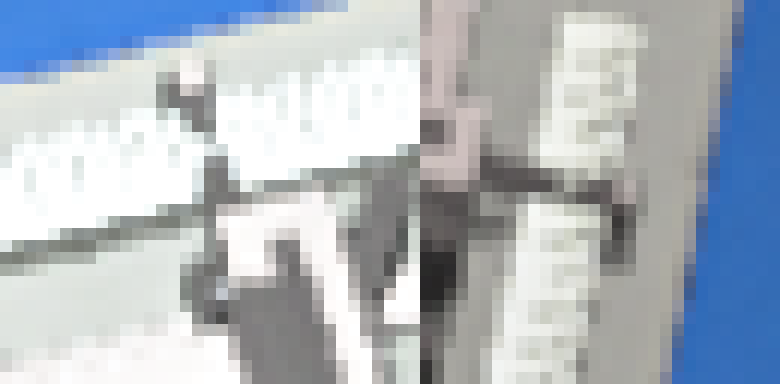

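```bash
python3 - <<'E'
from station import ctrl
print(ctrl.get_obs()["force"]); print(ctrl.hand_in())
E
```

```text
[0.3200862  0.17654426 0.58158379]
the job is handed in; nothing more can be done
None
```

I rolled the thumbwheel with the closed fingertips over six strokes, pressing at about 3–10 N. This closed the jaw about 24 mm, until the pointer stood opposite the marker tip. I then took the finger away and handed the job in at about 20.6 s.

**Alignment:**
- **Top view:** the pointer is at about y = -29.6 to -30.0 mm and the marker tip at about -29.4 to -30.0 mm.
- **Scene view:** the pointer is at about -27.8 mm and the marker tip at about -27.9 to -28.3 mm.
- **Agreement:** the two cameras differ by about 2 mm in absolute position, but each puts the pointer within about 0.6 mm of the mark. They disagree on direction: the top view hints at a slight overshoot and the scene view at a slight shortfall.
- **Limits:** one camera pixel covers more than 2 mm here, so these readings rely on sub-pixel averaging.
- **Cross-check:** total finger travel works out to about 24.1 mm of jaw movement, against an initial gap of 24.5–25 mm measured in the images.

**Other checks:**
- **Marker clip:** it reads at the same place in the images before and after.
- **Sliding jaw:** I did not see or command any contact with it or its rack bar.
- **Loose items:** the arm stayed clear of them; I did not measure their positions again at the end.
- **At hand-in:** the measured tool force was under 1 N, which is noise level. The arm stood clear of the vise.
- **Finger slip:** the first stroke lost contact near its end, because the finger passed over the crown of the wheel. The later strokes followed the curve of the wheel.

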